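Clamp a wing panel in the gluing jig

ROBOT

A 6-joint arm with a two-finger parallel gripper is mounted at the origin on the work surface. World frame = base frame: x ahead of the robot, y to its left, z up, the work surface at z = 0. Lengths are in mm, angles in rad, forces in N, time in s.
With the tool pointing down it reaches from about 275 to 750 mm from the base axis. Payload 10.2 kg.
Tool frame: the origin (TCP) lies between the finger pads; the fingertips stand 8 mm ahead of it and the grasp point (between the pads) lies 11 mm behind it (r.tcp_to_tips is the distance from the TCP to the fingertips, in mm); x points along the fingers, y is the direction in which the jaws open and shut, and the axes are right-handed (so a half turn about x gives the same grasp; the last joint's range is limited). The gripper opens to 88 mm and grips with 3 to 60 N. Pads are 18 mm wide; open, the fingers measure 123 mm over their backs; the gripper's body (75 mm by 187 mm) begins 45 mm behind the grasp point.
Start: joints at [-1.533, 0.313, 1.498, -0, 1.331, -0.223], TCP at [135.36, -507.256, 246.72] pointing down, gripper open.
Joint ranges: [-2.94, 2.94], [-0.97, 2.17], [0.19, 2.56], [-1.23, 4.37], [0.02, 3.11], [-2.88, 2.88]. Speed limits (rad/s): [2.39, 2.39, 3.01, 3.14, 3.14, 3.14].

INTERFACE

Orientations are given as a rotation vector (axis times angle).
In Python, from workcell import telemetry, cams, job, r gives the robot as it stands.
- The arm moves only by the tool servo_tool, never from a script. Its argument "rows" is a list of rows, each an object of numbers: "tx", "ty", "tz": the shift along the tool's x, y, z in units of 25 mm (1.0 is 25 mm); "turn": the turn about the tool's x in units of 6 degrees (1.0 is 6 degrees). A call has 1 to 20 rows; each row shifts and turns the pose as measured when the row begins, along the tool's axes as they then stand; what a row does not reach is not made up. A row lasts 1/12 s, in which the tool goes at most 41.7 mm and 7.16 degrees, less where a joint would pass 70% of its speed; a pose out of reach is approached as far as the arm can. A call is refused whole if a number of a shift passes 1 or a number of a turn 1, either way. A call with a gripper value outside its range is refused whole. "claw" is the finger opening in mm, from 0 to 88.1, set as the call begins (left out, the last holds). The fingers move at their own pace and stop on an object; "newtons" is the grip in N (left out, the last holds). Time passes only in rows, so rows that do not move let the fingers close. It gives the time, the measured TCP pose, the force and the opening at its end, in the units of the state.
- telemetry.get_state(): the state, without advancing time (a new reading comes with each control period).
- cams.grab_frame(name): name is "side" or "top"; returns the picture (400x640x3 uint8, blue, green, red); there is no depth.
- cams.camera_info(name): a dict with "fovy" (degrees; the focal length in pixels is half the picture's height over the tangent of half this angle, whatever the lens; pixels are square), "cx", "cy" (the principal point, pixels), "cam_to_world" (4x4, takes a point from camera to world coordinates). Camera axes: x right, y down, z forward; pixel columns grow to the right and rows downward; lengths in mm; the calibration is good to about 2 mm. A picture is of the moment at which its call begins. camera_info takes no time and is no camera call.
- job.close_job(): hands the job in, once; it reports no verdict.
The state is a dict: "time": time; "joint_pos": joint angles; "joint_vel": joint speeds; "effort": joint torques, N m; "ee_pos": TCP position; "ee_rot": TCP orientation; "force": force on the tool from outside, world axes, zero at the start; "wrist_torque": the same for the moment, N m; "width": finger opening in mm.
Only numpy, scipy, OpenCV 4.12 (cv2) and the standard library are available. Lean on these libraries where they do the work, as an engineer would, in place of code of your own. Each camera call takes 0.05 s, during which the arm holds its last target.

TASK

Slide the white wing panel on the plywood jig into its corner, flush against both the long back fence and the short side stop, pushing gently so that the foam is not crushed. Then flip the clamp's cam lever over its high point, away from the robot, until it snaps fully closed and the rubber pad holds the panel there. Leave the other things on the jig and the bench where they are.

Things in the scene. Friction and masses are not known exactly. Their poses are not given: they have to be found in the camera images.
- jig: Gluing jig fixed to the bench (place and yaw vary): plywood board 280 (x) by 430 (y) by 15 mm. Origin: centre of the board's underside, on the bench; x points away from the robot, y to the left, z up. All 'jig' coordinates below are in this frame, in mm.
- fence (a point): Middle of the long back fence's face towards the robot: jig x = 50, y = 0, z = 30. The fence is 240 mm long along y, 20 mm thick, top at z = 45.
- stop (a point): Middle of the side stop's face towards the panel (it stands on the left): jig x = -15, y = 85, z = 30. The stop is 70 mm long along x, 20 mm thick, top at z = 45.
- pivot (a point): Lever pivot: jig x = 25, y = 0, z = 107, in a fork (up to z = 121, y -16 to 16) on the clamp's overarm, which runs over the panel at z 65 to 85, y -16 to 16, from x = 0 to the post behind the fence (x 85 to 125, y -25 to 25).
- lightbar (a point): Middle of the overhead light bar's underside: jig x = 105, y = 0, z = 250. Bar x 85 to 125, z 250 to 280, along the whole jig, on 16 mm posts at x = 105, y = -200 and 200. It is right above the closed lever, so a hand straight above hits it: come from the robot's side, tilted 35 to 45 degrees, fingers pointing away and down.
- panel: Loose white wing panel, 100 (x) by 170 (y) by 20 mm, 0.1 to 0.2 kg, lying on the jig's board. Origin: centre of its underside; axes along its sides. Starts 20 to 40 mm short of the fence and 15 to 40 mm of the stop, a few degrees askew; flush it is at jig x = 0, y = 0, z = 15. It slides easily (1 to 2 N); the fence and stop are rigid.
- lever (a joint): Cam lever angle, rad, about jig y at the pivot: 0 open, leaning 5 degrees from upright towards the robot; grows as it is swung over and away; 0.087 upright; 1.80 fully closed (end stop), pointing to jig +x, 8 degrees below level. A spring resists with up to 1.1 N m near 0.9; high point at about 1.5: let go earlier it springs back, beyond it snaps closed.
- lever_grip (a point): Point on the lever's axis, in its black round grip, 95 mm from the pivot. The grip is a rod 20 mm thick with round ends, reaching from 45 to 125 mm from the pivot.
- pad: Round rubber pad under the overarm, 32 mm across, origin at the centre of its underside, at jig x = 25, y = 0. Open, it is 46 mm above the bench (11 mm above the panel); closing the lever presses it on the panel with about 8 N.
- tape: Bystander: roll of tape lying on the left of the board, 70 mm across, 24 mm high; origin centre of underside.
- glue: Bystander: small glue bottle standing on the left of the board, 36 mm across, 90 mm high; origin centre of underside.
- offcut: Bystander: red foam offcut on the far right of the board, 90 by 30 by 30 mm; origin centre of underside.
- scissors: Bystander: scissors lying on the bench to the left, about 160 mm long; origin at the pivot.
- driver: Bystander: screwdriver lying on the bench to the right.
- knife: Bystander: utility knife lying on the bench to the right, 180 mm long; origin at its body's centre.
- mug: Bystander: mug standing on the bench to the left, 80 mm across, 90 mm high; origin centre of underside.
Things that resemble listed ones, but are neither listed nor needed, are in the scene too. Of the things that look like the panel, the largest one is meant.

How it is judged (in metres and radians):
On the way, in this order (a step that is already met when the one before it is completed fails the run):
1. the panel lies flush against fence and side stop (within 3 mm) while the lever is still open (x of panel in the frame of jig above -0.003 m and y of panel in the frame of jig above -0.003 m and z of panel in the frame of jig below 0.02 m and angle between the x axis of panel and the x axis of jig, either way round below 0.04 rad and value of joint lever below 0.8 rad), for 0.2 s.
2. the lever is snapped closed and the pad presses the panel (x of panel in the frame of jig above -0.003 m and y of panel in the frame of jig above -0.003 m and z of panel in the frame of jig below 0.02 m and angle between the x axis of panel and the x axis of jig, either way round below 0.04 rad and value of joint lever above 1.74 rad and contact force between pad and panel above 3 N), for 0.2 s.
At the end, for the whole second after the job is handed in: The panel rests on the board within 3 mm of both the fence and the side stop and square to them within 0.04 rad, the lever is closed (above 1.74 rad) and the pad presses the panel with more than 3 N (all of step 2 and linear speed of panel below 0.02 m/s); the robot touches nothing.
It fails at once if the panel is pushed with more than 45 N (contact force between the fingers and panel above 45 N).
It fails at once if a bystander is moved by more than 30 mm (distance of any of tape, glue, offcut, scissors, driver, knife, mug from where it was at the start of the episode above 0.03 m).
It also fails if it takes over 64 s, if anything falls off the work surface, if the arm or the gripper's body presses on something with over 40 N, if the wrist force passes 120 N, or if a joint passes its speed limit or range.

## Working session

There is one attempt and no reset: what is moved stays moved. The work goes in short steps, Python scripts to look and compute and a tool call to move; the robot and the scene stay as the last step left them, time stands still between calls to the robot, and variables do not carry over. Pictures are saved under pics/ and viewed, and the job is handed in when it is done.

Besides the shell and the picture viewer there is one more tool, called after "Request:" by a JSON object that holds its "name" and its "arguments". servo_tool: Moves the arm, as the interface text tells. Its arguments: {"type":"object","properties":{"rows":{"type":"array","items":{"type":"object","properties":{"tx":{"type":"number"},"ty":{"type":"number"},"tz":{"type":"number"},"turn":{"type":"number"}}}},"claw":{"type":"number"},"newtons":{"type":"number"}},"required":["rows"]}

```bash
ls; mkdir -p pics; python3 - <<'E'
from workcell import telemetry, cams, job, r
import cv2
s=telemetry.get_state(); print(s)
for n in("side","top"):
    cv2.imwrite(f"pics/{n}0.png",cams.grab_frame(n)); print(n,cams.camera_info(n))
print([a for a in dir(r) if a[0]!='_'], r.tcp_to_tips)
E
```

```text
pics
{'time': 0.0, 'joint_pos': array([-1.53339928e+00,  3.13473865e-01,  1.49844111e+00, -2.23618564e-05,
        1.33099317e+00, -2.23358172e-01]), 'joint_vel': array([ 0.00156773, -0.00048215,  0.0012856 , -0.00049665, -0.00064362,
        0.00310773]), 'effort': array([-3.95702828e-04, -4.02213049e+01, -2.52270323e+01,  6.94792997e-02,
        3.52251262e-02, -1.05901220e-04]), 'ee_pos': array([ 135.34561124, -507.00815405,  246.14733328]), 'ee_rot': array([ 2.0829867 ,  0.27449382, -2.08277554]), 'force': array([-0.3413682 , -0.00276319,  0.10079908]), 'wrist_torque': array([-0.0060737 , -0.04343161, -0.0529476 ]), 'width': 87.96781530029656}
side {'fovy': 57.751951234795186, 'cx': 321.3349620135097, 'cy': 205.77561139571992, 'cam_to_world': array([[-9.93332305e-01, -6.01007404e-02,  9.83810603e-02,
         4.10022651e+02],
       [-1.15160224e-01,  4.77375585e-01, -8.71120355e-01,
         8.62066230e+02],
       [ 5.39026206e-03, -8.76641575e-01, -4.81113805e-01,
         6.52672982e+02],
       [ 0.00000000e+00,  0.00000000e+00,  0.00000000e+00,
         1.00000000e+00]])}
top {'fovy': 51.826676771840305, 'cx': 322.8728843022977, 'cy': 198.03499340467346, 'cam_to_world': array([[ 2.43092764e-02, -9.91819955e-01,  1.25308562e-01,
         3.66186829e+02],
       [-9.99620643e-01, -2.24921841e-02,  1.58956216e-02,
        -1.00836208e+01],
       [-1.29471314e-02, -1.25647436e-01, -9.91990471e-01,
         1.32255375e+03],
       [ 0.00000000e+00,  0.00000000e+00,  0.00000000e+00,
         1.00000000e+00]])}
['MotionError', 'tcp_to_tips'] 8.0
```

View pics/side0.png

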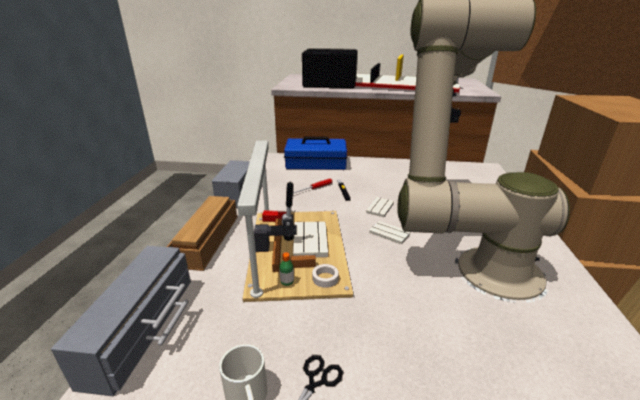

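View pics/top0.png

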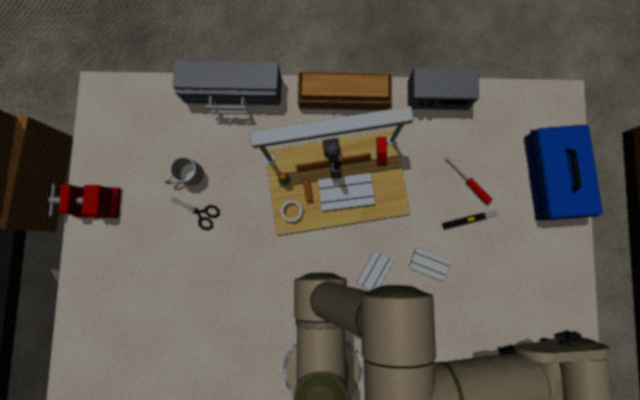

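```bash
python3 - <<'E'
import cv2
i=cv2.imread("pics/top0.png")[100:300,190:430]
cv2.imwrite("pics/top0c.png",cv2.resize(i,(720,600),interpolation=2))
E
```

```text
(no output)
```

View pics/top0c.png

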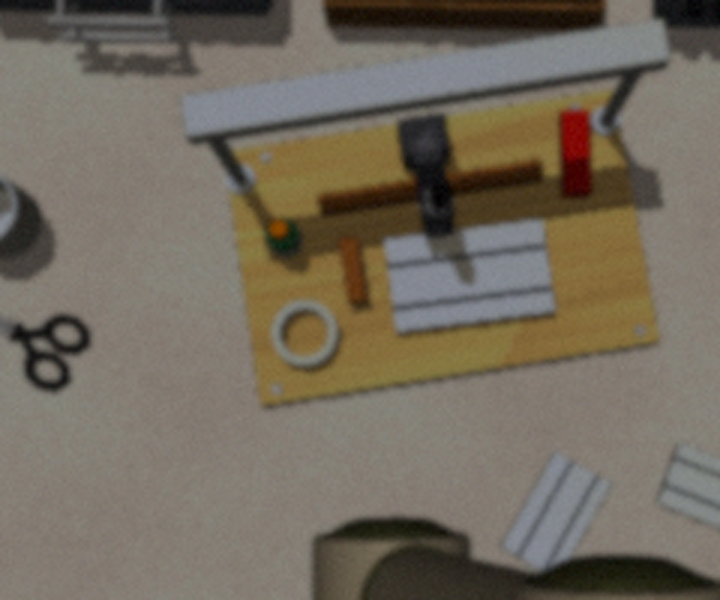

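The panel meant is the white one lying on the jig, at top px (347,192). The two white pieces at (375,270) and (430,263) are smaller and lie on the bench. Next I'll fit the jig and panel poses.

```bash
cat > h.py <<'E'
import numpy as np
from workcell import telemetry, cams
from scipy.spatial.transform import Rotation as R
def cam(n):
    c=cams.camera_info(n); f=200/np.tan(np.radians(c['fovy']/2)); return c,f
def proj(n,P):
    c,f=cam(n); T=np.linalg.inv(c['cam_to_world']); p=T[:3,:3]@np.array(P,float).T; p=p.T+T[:3,3]
    return np.c_[f*p[:,0]/p[:,2]+c['cx'], f*p[:,1]/p[:,2]+c['cy']]
def ray(n,uv,z):
    c,f=cam(n);M=c['cam_to_world'];uv=np.atleast_2d(uv)
    z=np.broadcast_to(z,len(uv))
    d=np.c_[(uv[:,0]-c['cx'])/f,(uv[:,1]-c['cy'])/f,np.ones(len(uv))]@M[:3,:3].T
    return M[:3,3]+d*((z-M[2,3])/d[:,2])[:,None]
E
python3 - <<'E'
from h import *
cv=lambda a:np.array(a)/3+[190,100]-[0.33,0.33]
names="FL FR postL postR offs".split()
uv=cv([(263,406),(658,342),(238,182),(605,122)])
J=np.array([(-140,215),(-140,-215),(105,200),(105,-200)])
W=ray("top",uv,15.)[:,:2]
print(W); print(np.linalg.norm(W[0]-W[1]),430,np.linalg.norm(W[2]-W[3]),400)
a=J-J.mean(0);b=W-W.mean(0)
th=np.arctan2((a[:,0]*b[:,1]-a[:,1]*b[:,0]).sum(),(a*b).sum())
Rm=np.array([[np.cos(th),-np.sin(th)],[np.sin(th),np.cos(th)]])
t=W.mean(0)-Rm@J.mean(0)
print("yaw",th,"t",t,"res",W-(J@Rm.T+t))
# panel: top z 35: far-left hid, near-left(398,334) near-right(555,313) far right(543,220) far-left(386,238)
p=ray("top",cv([(398,334),(555,313),(543,220),(386,238)]),[35,35,35,35])[:,:2]
q=(p-t)@Rm; print("panel jig",q, np.linalg.norm(q-np.roll(q,-1,0),axis=1))
E
```

```text
[[ 409.97011266  152.34898375]
 [ 487.49174842 -264.03577295]
 [ 650.67644688  188.65868004]
 [ 725.53080515 -207.19201545]]
423.53969073515714 430 402.865918237695 400
yaw 0.1871457688516442 t [585.6117157  -29.29906406] res [[ 1.91577777 -3.55016093]
 [-0.56634932  2.55697333]
 [-0.89084087  1.91408529]
 [-0.45858757 -0.92089769]]
panel jig [[ -88.61096053   58.03268205]
 [ -93.67950118 -107.79333777]
 [   5.78759797 -112.87652836]
 [  14.0294679    54.04713945]] [165.90346275  99.59690075 167.12701546 102.71777888]
```

```bash
cat >> h.py <<'E'
import cv2
def jw(P,pose):
    th,tx,ty=pose;P=np.array(P,float)
    return np.c_[P[:,0]*np.cos(th)-P[:,1]*np.sin(th)+tx,P[:,0]*np.sin(th)+P[:,1]*np.cos(th)+ty,P[:,2]]
def over(n,img,segs,pose,box,out,s):
    x0,y0,x1,y1=box
    im=cv2.resize(img[y0:y1,x0:x1],None,fx=s,fy=s,interpolation=2)
    for A,B,col in segs:
        p=(proj(n,jw([A,B],pose))-[x0,y0]+.5)*s
        cv2.line(im,tuple(int(v) for v in p[0]),tuple(int(v) for v in p[1]),col,1)
    cv2.imwrite(out,im)
def rect(x0,x1,y0,y1,z,c): 
    k=[(x0,y0,z),(x1,y0,z),(x1,y1,z),(x0,y1,z)]; return [(k[i],k[(i+1)%4],c) for i in range(4)]
def model(lev=0):
    S=rect(-140,140,-215,215,15,(255,0,0))+rect(50,70,-120,120,45,(0,255,0))+rect(-50,20,85,105,45,(0,255,0))+rect(85,125,-215,215,250,(255,255,0))
    S+=rect(0,85,-16,16,85,(0,0,255))
    a=lev-0.0873
    S+=[((25,0,107),(25+125*np.sin(a),0,107+125*np.cos(a)),(255,0,255))]
    return S
E
python3 - <<'E'
from h import *
pose=(0.187,585.6,-29.3)
over("top",cv2.imread("pics/top0.png"),model(),pose,(240,95,430,245),"pics/o1.png",4)
over("side",cv2.imread("pics/side0.png"),model(),pose,(230,130,370,310),"pics/o2.png",3.3)
E
```

```text
(no output)
```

View pics/o1.png

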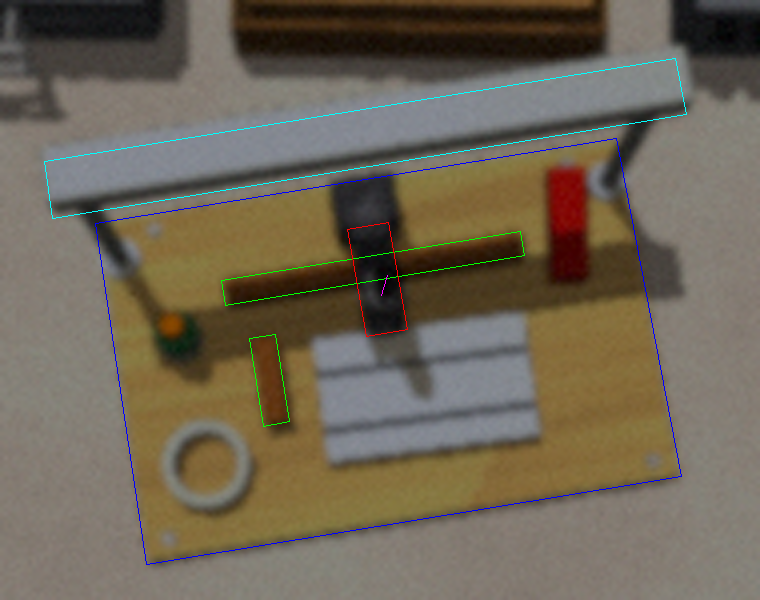

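View pics/o2.png

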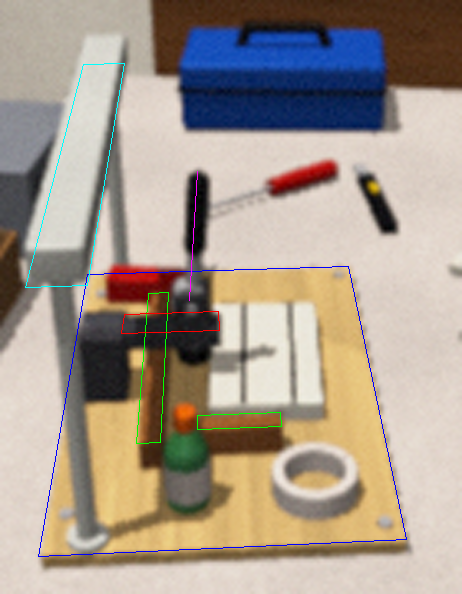

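```bash
cat >> h.py <<'E'
POSE=(0.187,585.6,-29.3)
def st(pose=POSE):
    s=telemetry.get_state();M=R.from_rotvec(s['ee_rot']).as_matrix()
    th,tx,ty=pose;C=np.array([[np.cos(th),np.sin(th),0],[-np.sin(th),np.cos(th),0],[0,0,1]])
    p=C@(s['ee_pos']-[tx,ty,0]);A=C@M
    print("t %.2f jig tcp"%s['time'],p.round(1),"F jig",(C@s['force']).round(1),"w %.1f"%s['width'])
    print("tool axes (cols) in jig\n",A.round(3));print("q",s['joint_pos'].round(2))
    return p,A
def to(target,rowmax=1.0,pose=POSE):
    p,A=st(pose);d=A.T@(np.array(target)-p)/25
    print("tool units to go",d.round(2))
E
python3 - <<'E'
from h import *
to((-125,-27,200))
print(((ray("top",np.array([(576,165)])/3+[190,100],30)[:,:2]-POSE[1:])))
E
```

```text
t 0.10 jig tcp [-531.2 -385.7  246.2] F jig [0.2 0.6 0.4] w 88.1
tool axes (cols) in jig
 [[ 0.     0.074 -0.997]
 [ 0.001 -0.997 -0.074]
 [-1.    -0.001 -0.   ]]
q [-1.53  0.31  1.5   0.    1.33 -0.22]
tool units to go [  1.87 -13.11 -17.26]
[[  87.00256673 -145.97348084]]
```

Request:
{"name": "servo_tool", "arguments": {"rows": [{"turn":0.7,"tz":-0.9,"ty":-0.9},{"tz":-1,"ty":-0.9},{"tz":-1,"ty":-0.9},{"tz":-1,"ty":-0.9},{"tz":-1,"ty":-0.9},{"tz":-1,"ty":-0.9},{"tz":-1,"ty":-0.9},{"tz":-1,"ty":-0.9},{"tz":-1,"ty":-0.9},{"tz":-1,"ty":-0.9},{"tz":-1,"ty":-0.9},{"tz":-1,"ty":-0.9},{"tz":-1,"ty":-0.9},{"tz":-0.5,"ty":-0.9},{"tz":0,"ty":0}], "claw": 88}}

```text
invalid input
```

```bash
python3 - <<'E'
from h import *
to((-125,-27,34))
E
```

```text
t 0.10 jig tcp [-531.2 -385.7  246.2] F jig [0.2 0.6 0.4] w 88.1
tool axes (cols) in jig
 [[ 0.     0.074 -0.997]
 [ 0.001 -0.997 -0.074]
 [-1.    -0.001 -0.   ]]
q [-1.53  0.31  1.5   0.    1.33 -0.22]
tool units to go [  8.51 -13.1  -17.26]
```

Request:
{"name": "servo_tool", "arguments": {"rows": [{"tx":0,"ty":-0.9,"tz":-0.9,"turn":0.7},{"tx":0,"ty":-0.9,"tz":-1,"turn":0},{"tx":0,"ty":-0.9,"tz":-1,"turn":0},{"tx":0,"ty":-0.9,"tz":-1,"turn":0},{"tx":0,"ty":-0.9,"tz":-1,"turn":0},{"tx":0,"ty":-0.9,"tz":-1,"turn":0},{"tx":0,"ty":-0.9,"tz":-1,"turn":0},{"tx":0,"ty":-0.9,"tz":-1,"turn":0},{"tx":0,"ty":-0.9,"tz":-1,"turn":0},{"tx":0,"ty":-0.9,"tz":-1,"turn":0},{"tx":0,"ty":-0.9,"tz":-1,"turn":0},{"tx":0,"ty":-0.9,"tz":-1,"turn":0},{"tx":0,"ty":-0.9,"tz":-1,"turn":0},{"tx":0,"ty":-0.9,"tz":-0.5,"turn":0},{"tx":0,"ty":0,"tz":0,"turn":0}]}}

```text
time: 1.35
ee_pos: [414.1, -116.1, 243.4]
ee_rot: [2.13, 0.199, -2.134]
force: [0.4, -1.0, 0.4]
width: 88.1
```

```bash
python3 - <<'E'
from h import *
to((-125,-27,34))
E
```

```text
t 1.35 jig tcp [-184.7  -53.4  243.4] F jig [ 0.2 -1.1  0.4] w 88.1
tool axes (cols) in jig
 [[-0.001 -0.009 -1.   ]
 [ 0.008 -1.     0.009]
 [-1.    -0.008  0.001]]
q [-0.55  0.11  1.76  0.01  1.28  0.84]
tool units to go [ 8.38 -1.01 -2.39]
```

Request:
{"name": "servo_tool", "arguments": {"rows": [{"tx":0.7,"ty":-0.5,"tz":-0.6,"turn":0},{"tx":1,"ty":-0.5,"tz":-0.6,"turn":0},{"tx":1,"ty":0,"tz":-0.6,"turn":0},{"tx":1,"ty":0,"tz":-0.4,"turn":0},{"tx":1,"ty":0,"tz":0,"turn":0},{"tx":1,"ty":0,"tz":0,"turn":0},{"tx":1,"ty":0,"tz":0,"turn":0},{"tx":0.8,"ty":0,"tz":0,"turn":0},{"tx":0,"ty":0,"tz":0,"turn":0}]}}

```text
time: 2.1
ee_pos: [465.7, -79.6, 48.1]
ee_rot: [2.129, 0.199, -2.129]
force: [0.5, -0.9, -0.5]
width: 87.9
```

```bash
python3 - <<'E'
from h import *
to((-125,-27,28))
i=cams.grab_frame("side")
cv2.imwrite("pics/s1.png",cv2.resize(i[100:310,200:440],None,fx=2.8,fy=2.8,interpolation=2))
E
```

```text
t 2.10 jig tcp [-127.2  -27.2   48.1] F jig [ 0.3 -1.  -0.5] w 87.9
tool axes (cols) in jig
 [[ 0.    -0.006 -1.   ]
 [ 0.005 -1.     0.006]
 [-1.    -0.005 -0.   ]]
q [-0.42  0.47  1.87  0.01  0.81  0.96]
tool units to go [ 0.8  -0.   -0.09]
```

View pics/s1.png

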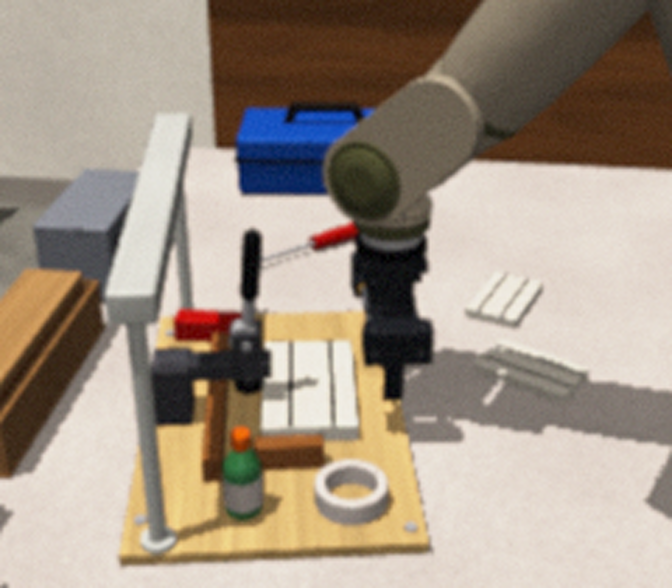

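Request:
{"name": "servo_tool", "arguments": {"rows": [{"tx":0.5,"ty":0,"tz":0,"turn":0},{"tx":0.3,"ty":0,"tz":0,"turn":0},{"tx":0,"ty":0,"tz":-0.4,"turn":0},{"tx":0,"ty":0,"tz":-0.4,"turn":0},{"tx":0,"ty":0,"tz":-0.3,"turn":0},{"tx":0,"ty":0,"tz":-0.3,"turn":0},{"tx":0,"ty":0,"tz":-0.3,"turn":0},{"tx":0,"ty":0,"tz":-0.3,"turn":0},{"tx":0,"ty":0,"tz":0,"turn":0}]}}

```text
time: 2.9
ee_pos: [521.7, -73.4, 37.1]
ee_rot: [2.138, 0.191, -2.116]
force: [-0.1, 0.3, -0.3]
width: 88.3
```

```bash
python3 - <<'E'
from h import *
to((-59,-27,28))
i=cams.grab_frame("top")
over("top",i,model()+rect(-50,50,-85,85,35,(200,0,200)),POSE,(240,95,430,245),"pics/t2.png",4)
E
```

```text
t 2.90 jig tcp [-70.9 -31.4  37.1] F jig [ 0.   0.3 -0.3] w 88.3
tool axes (cols) in jig
 [[ 0.01  -0.007 -1.   ]
 [-0.001 -1.     0.007]
 [-1.     0.001 -0.01 ]]
q [-0.36  0.58  1.72  0.01  0.84  1.02]
tool units to go [ 0.37 -0.18 -0.47]
```

View pics/t2.png

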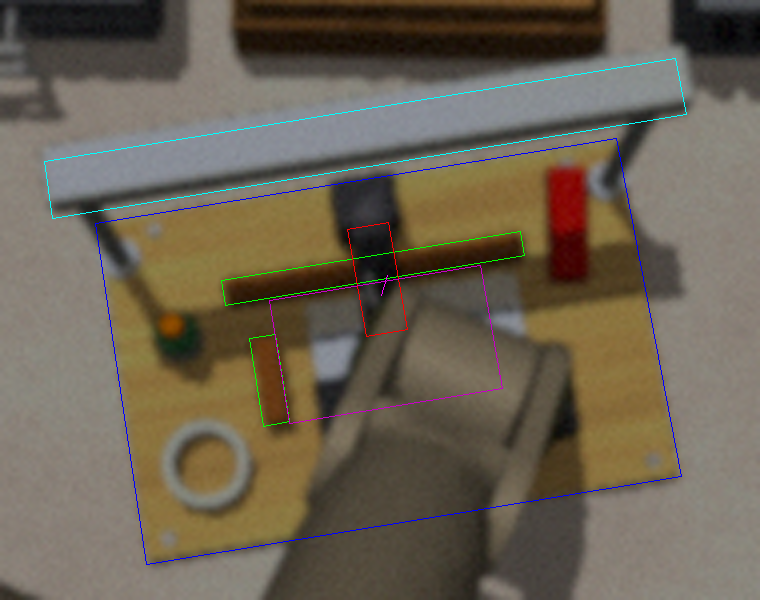

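Request:
{"name": "servo_tool", "arguments": {"rows": [{"tx":0.2,"ty":0,"tz":-0.1,"turn":0},{"tx":0.1,"ty":0,"tz":-0.1,"turn":0},{"tx":0,"ty":0,"tz":-0.1,"turn":0}]}}

```text
time: 3.2
ee_pos: [528.0, -71.9, 28.7]
ee_rot: [2.136, 0.192, -2.119]
force: [-0.8, -0.1, 0.4]
width: 87.9
```

```bash
python3 - <<'E'
from h import *
to((-59,-27,28))
i=cams.grab_frame("side")
over("side",i,rect(-50,50,-85,85,35,(200,0,200)),POSE,(230,100,400,290),"pics/s3.png",3.2)
E
```

```text
t 3.20 jig tcp [-64.5 -31.2  28.7] F jig [-0.8  0.1  0.4] w 87.9
tool axes (cols) in jig
 [[ 0.008 -0.007 -1.   ]
 [-0.001 -1.     0.007]
 [-1.     0.001 -0.008]]
q [-0.36  0.6   1.7   0.    0.83  1.03]
tool units to go [ 0.03 -0.17 -0.22]
```

View pics/s3.png

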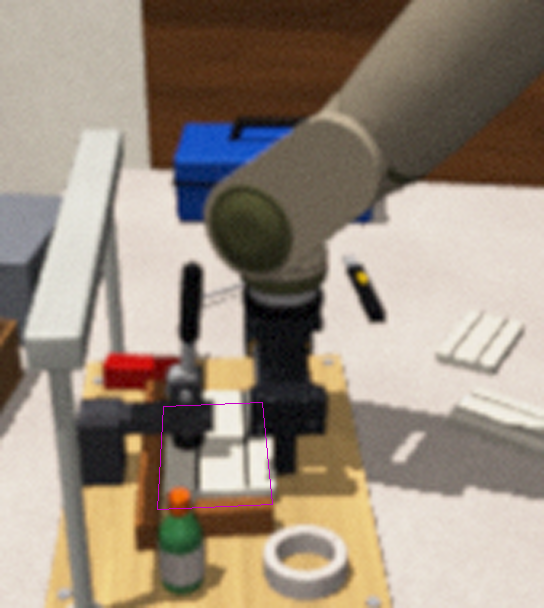

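Request:
{"name": "servo_tool", "arguments": {"rows": [{"tx":0,"ty":0,"tz":-0.12,"turn":0},{"tx":0,"ty":0,"tz":-0.12,"turn":0}]}}

```text
time: 3.42
ee_pos: [531.1, -71.4, 28.7]
ee_rot: [2.125, 0.194, -2.129]
force: [-32.7, -11.9, 25.6]
width: 87.9
```

```bash
python3 - <<'E'
from h import *
to((-59,-27,28))
E
```

```text
t 3.42 jig tcp [-61.4 -31.3  28.7] F jig [-34.3  -5.7  25.6] w 87.9
tool axes (cols) in jig
 [[-0.002 -0.006 -1.   ]
 [ 0.001 -1.     0.006]
 [-1.    -0.001  0.002]]
q [-0.35  0.61  1.68 -0.    0.85  1.04]
tool units to go [ 0.03 -0.17 -0.1 ]
```

Request:
{"name": "servo_tool", "arguments": {"rows": [{"tx":-0.04,"ty":0,"tz":0.12,"turn":0}]}}

```text
time: 3.5
ee_pos: [527.7, -72.3, 29.7]
ee_rot: [2.122, 0.194, -2.131]
force: [-0.3, 0.1, -0.2]
width: 88.1
```

```bash
python3 - <<'E'
from h import *
to((-59,-27,28))
i=cams.grab_frame("side")
over("side",i,[],POSE,(250,190,350,290),"pics/s4.png",6)
over("top",cams.grab_frame("top"),[],POSE,(290,130,390,210),"pics/t4.png",6)
E
```

```text
t 3.50 jig tcp [-64.8 -31.5  29.7] F jig [-0.3  0.2 -0.2] w 88.1
tool axes (cols) in jig
 [[-0.004 -0.005 -1.   ]
 [ 0.001 -1.     0.005]
 [-1.    -0.001  0.004]]
q [-0.36  0.6   1.69 -0.    0.85  1.03]
tool units to go [ 0.07 -0.18 -0.23]
```

View pics/s4.png

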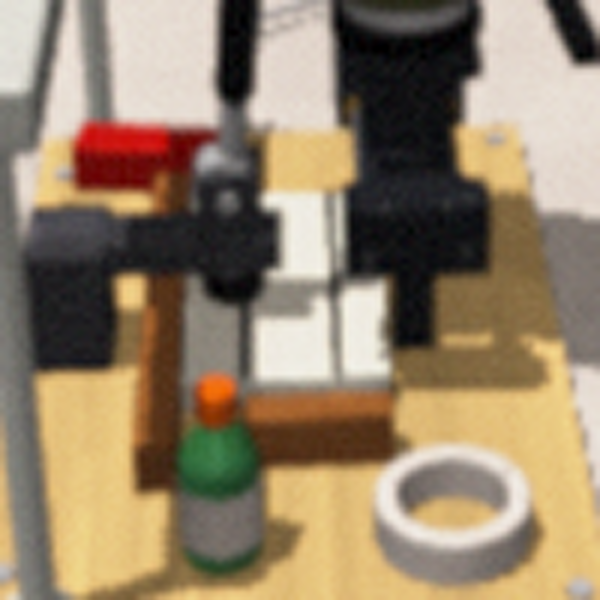

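View pics/t4.png

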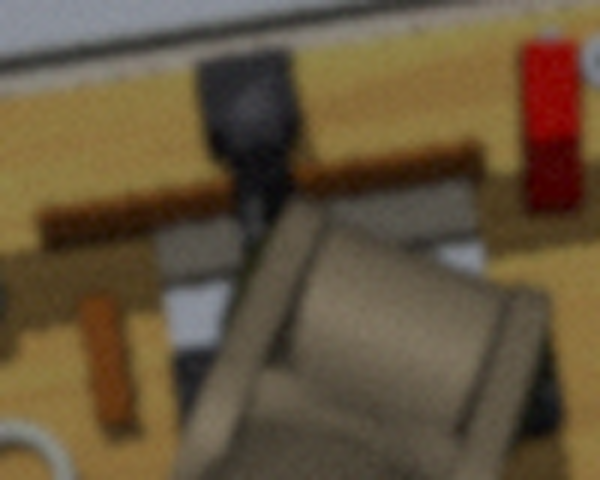

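Request:
{"name": "servo_tool", "arguments": {"rows": [{"tx":0,"ty":0,"tz":1,"turn":0},{"tx":-0.5,"ty":0.5,"tz":1,"turn":0},{"tx":-0.5,"ty":1,"tz":0,"turn":0},{"tx":-0.5,"ty":1,"tz":0,"turn":0},{"tx":0,"ty":1,"tz":0,"turn":0},{"tx":0,"ty":1,"tz":0,"turn":0},{"tx":0,"ty":0.9,"tz":0,"turn":0},{"tx":0,"ty":0,"tz":0,"turn":-1},{"tx":0,"ty":0,"tz":0,"turn":-1},{"tx":0,"ty":0,"tz":0,"turn":-1},{"tx":0,"ty":0,"tz":0,"turn":-1},{"tx":0,"ty":0,"tz":0,"turn":-1},{"tx":0,"ty":0,"tz":0,"turn":-1},{"tx":0,"ty":0,"tz":0,"turn":-1},{"tx":0,"ty":0,"tz":0,"turn":-1},{"tx":0,"ty":0,"tz":0,"turn":-1},{"tx":0,"ty":0,"tz":0,"turn":-1},{"tx":0,"ty":0,"tz":0,"turn":-1},{"tx":0,"ty":0,"tz":0,"turn":-1},{"tx":0,"ty":0,"tz":0,"turn":-1}], "claw": 20}}

```text
time: 5.27
ee_pos: [510.9, -221.6, 69.7]
ee_rot: [1.19, 1.207, -1.173]
force: [-0.3, 0.3, 0.1]
width: 19.9
```

```bash
python3 - <<'E'
from h import *
to((-20,-145,28))
i=cams.grab_frame("top")
over("top",i,rect(-50,50,-85,85,35,(200,0,200)),POSE,(240,95,430,245),"pics/t5.png",4)
E
```

```text
t 5.27 jig tcp [-109.1 -175.1   69.7] F jig [-0.2  0.4  0.1] w 19.9
tool axes (cols) in jig
 [[ 0.018  0.988 -0.153]
 [-0.008 -0.153 -0.988]
 [-1.     0.019  0.005]]
q [-0.62  0.57  1.61  0.01  0.94 -0.66]
tool units to go [ 1.72  3.3  -1.74]
```

View pics/t5.png

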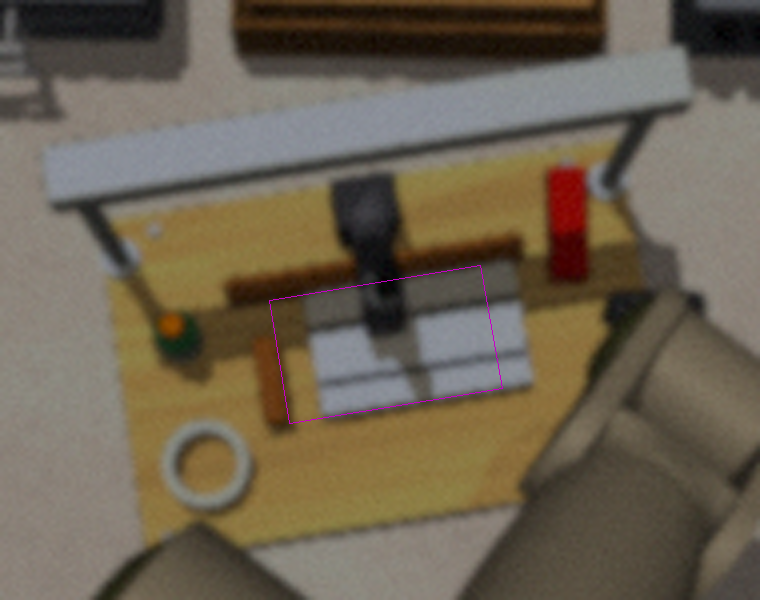

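Request:
{"name": "servo_tool", "arguments": {"rows": [{"tx":0,"ty":0,"tz":0,"turn":-0.8},{"tx":0,"ty":0,"tz":0,"turn":-0.75},{"tx":0,"ty":0.9,"tz":0,"turn":0},{"tx":0,"ty":0.9,"tz":-0.3,"turn":0},{"tx":0.4,"ty":0.9,"tz":-0.4,"turn":0},{"tx":0.6,"ty":0.9,"tz":-0.4,"turn":0},{"tx":0.6,"ty":0.3,"tz":0,"turn":0},{"tx":0.2,"ty":0,"tz":0,"turn":0},{"tx":0,"ty":0,"tz":0,"turn":0}]}}

```text
time: 6.07
ee_pos: [609.3, -173.6, 25.7]
ee_rot: [1.077, 1.265, -1.056]
force: [-1.5, -0.4, -0.2]
width: 19.5
```

```bash
python3 - <<'E'
from h import *
to((-20,-105,28))
E
```

```text
t 6.07 jig tcp [  -3.5 -146.2   25.7] F jig [-1.6 -0.2 -0.2] w 19.5
tool axes (cols) in jig
 [[ 0.026  1.    -0.001]
 [-0.012 -0.    -1.   ]
 [-1.     0.026  0.012]]
q [-0.46  0.77  1.38  0.01  0.96 -0.66]
tool units to go [-0.13 -0.66 -1.65]
```

Request:
{"name": "servo_tool", "arguments": {"rows": [{"tx":-0.1,"ty":-0.4,"tz":-0.3,"turn":0},{"tx":0,"ty":0,"tz":-0.4,"turn":0},{"tx":0,"ty":0,"tz":-0.3,"turn":0},{"tx":0,"ty":0,"tz":-0.3,"turn":0},{"tx":0,"ty":0,"tz":-0.25,"turn":0},{"tx":0,"ty":0,"tz":0,"turn":0}]}}

```text
time: 6.57
ee_pos: [591.2, -136.3, 29.8]
ee_rot: [1.083, 1.259, -1.06]
force: [-0.0, -0.4, -0.6]
width: 19.8
```

```bash
python3 - <<'E'
from h import *
to((-12,-97,28))
i=cams.grab_frame("side")
over("side",i,[],POSE,(250,190,350,290),"pics/s6.png",6)
E
```

```text
t 6.57 jig tcp [ -14.3 -106.2   29.8] F jig [-0.1 -0.4 -0.6] w 19.8
tool axes (cols) in jig
 [[ 0.029  1.    -0.008]
 [-0.013 -0.008 -1.   ]
 [-0.999  0.029  0.013]]
q [-0.42  0.71  1.48  0.01  0.92 -0.6 ]
tool units to go [ 0.07  0.09 -0.37]
```

View pics/s6.png

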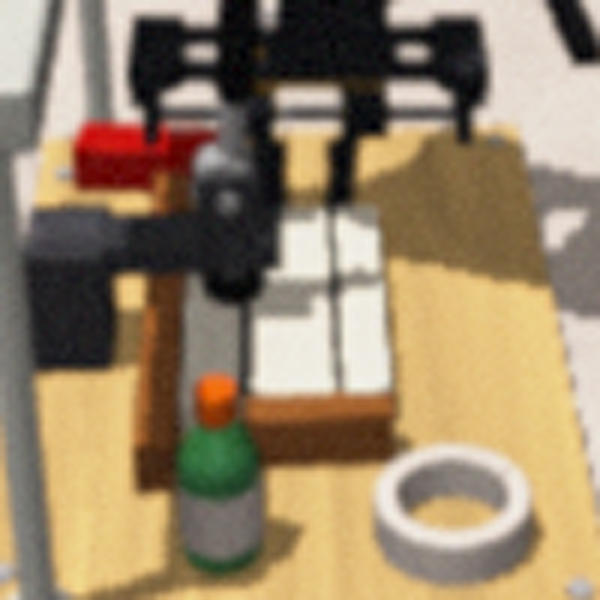

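Request:
{"name": "servo_tool", "arguments": {"rows": [{"tx":0,"ty":0,"tz":-0.1,"turn":0},{"tx":0,"ty":0,"tz":-0.08,"turn":0},{"tx":0,"ty":0,"tz":-0.06,"turn":0}]}}

```text
time: 6.87
ee_pos: [590.8, -131.2, 30.2]
ee_rot: [1.083, 1.257, -1.06]
force: [-0.5, -0.1, -0.7]
width: 20.2
```

Request:
{"name": "servo_tool", "arguments": {"rows": [{"tx":0,"ty":0,"tz":-0.07,"turn":0},{"tx":0,"ty":0,"tz":-0.06,"turn":0}]}}

```text
time: 7.03
ee_pos: [590.3, -128.3, 30.2]
ee_rot: [1.083, 1.256, -1.06]
force: [0.3, -1.9, 0.0]
width: 20.1
```

```bash
python3 - <<'E'
from h import *
to((-12,-97,28))
E
```

```text
t 7.03 jig tcp [-13.8 -98.1  30.2] F jig [-0.1 -1.9  0. ] w 20.1
tool axes (cols) in jig
 [[ 0.03   1.    -0.009]
 [-0.015 -0.008 -1.   ]
 [-0.999  0.03   0.015]]
q [-0.41  0.71  1.49  0.01  0.91 -0.59]
tool units to go [ 0.09  0.07 -0.05]
```

Request:
{"name": "servo_tool", "arguments": {"rows": [{"tx":0,"ty":0,"tz":-0.06,"turn":0}]}}

```text
time: 7.12
ee_pos: [590.0, -126.8, 30.2]
ee_rot: [1.083, 1.256, -1.061]
force: [-0.5, -1.2, -0.0]
width: 19.8
```

Request:
{"name": "servo_tool", "arguments": {"rows": [{"tx":0,"ty":0,"tz":-0.06,"turn":0}]}}

```text
time: 7.2
ee_pos: [589.9, -125.9, 30.3]
ee_rot: [1.082, 1.255, -1.061]
force: [-0.3, -11.9, -2.0]
width: 20.2
```

Request:
{"name": "servo_tool", "arguments": {"rows": [{"tx":0,"ty":0,"tz":-0.06,"turn":0}]}}

```text
time: 7.28
ee_pos: [589.9, -125.9, 30.5]
ee_rot: [1.08, 1.252, -1.061]
force: [0.3, -13.9, -1.3]
width: 19.9
```

Request:
{"name": "servo_tool", "arguments": {"rows": [{"tx":0,"ty":0,"tz":0.5,"turn":0},{"tx":-0.5,"ty":0,"tz":1,"turn":0},{"tx":-1,"ty":-0.9,"tz":0.5,"turn":0},{"tx":-1,"ty":-0.9,"tz":0,"turn":0},{"tx":-1,"ty":-0.9,"tz":0,"turn":0},{"tx":-1,"ty":-0.9,"tz":0,"turn":0},{"tx":-1,"ty":-0.9,"tz":0,"turn":0}]}}

```text
time: 7.87
ee_pos: [480.4, -196.6, 164.3]
ee_rot: [1.081, 1.264, -1.061]
force: [1.0, 0.4, 0.0]
width: 19.8
```

```bash
python3 - <<'E'
from h import *
to((-150,-100,420))
i=cams.grab_frame("side")
over("side",i,[],POSE,(250,190,350,290),"pics/s7.png",6)
i=cams.grab_frame("top")
over("top",i,[],POSE,(290,130,390,230),"pics/t7.png",6)
E
```

```text
t 7.87 jig tcp [-134.5 -144.8  164.3] F jig [1.1 0.2 0. ] w 19.8
tool axes (cols) in jig
 [[ 0.025  1.    -0.007]
 [-0.011 -0.006 -1.   ]
 [-1.     0.025  0.011]]
q [-0.62  0.37  1.65  0.01  1.1  -0.8 ]
tool units to go [-10.26  -0.38  -1.68]
```

View pics/s7.png

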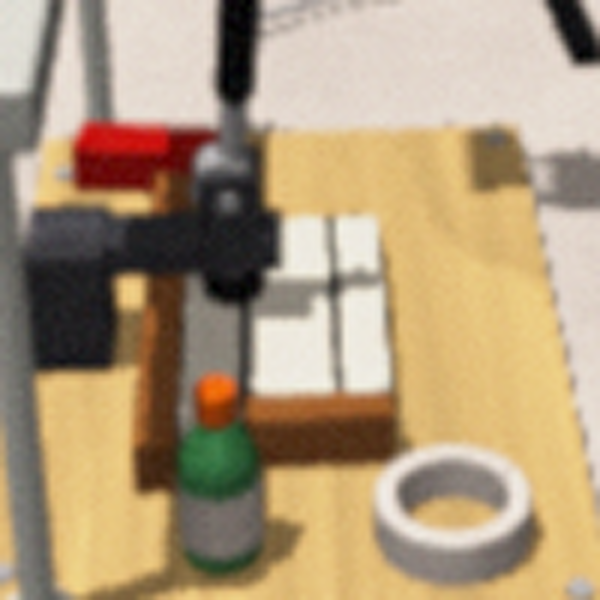

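View pics/t7.png

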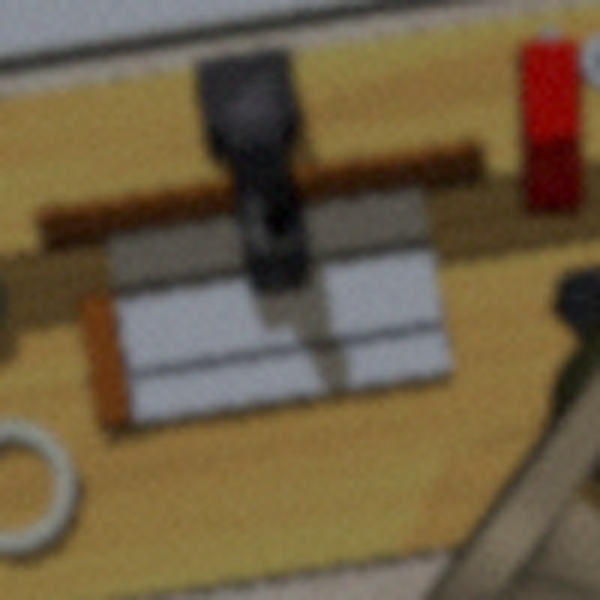

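Request:
{"name": "servo_tool", "arguments": {"rows": [{"tx":0,"ty":0,"tz":-1,"turn":0},{"tx":0,"ty":0,"tz":-1,"turn":0},{"tx":0,"ty":0,"tz":-1,"turn":0},{"tx":0,"ty":0,"tz":-1,"turn":1},{"tx":0,"ty":0,"tz":-1,"turn":1},{"tx":0,"ty":0,"tz":0,"turn":1},{"tx":0,"ty":0,"tz":0,"turn":1},{"tx":0,"ty":0,"tz":0,"turn":1},{"tx":0,"ty":0,"tz":0,"turn":1},{"tx":0,"ty":0,"tz":0,"turn":1},{"tx":0,"ty":0,"tz":0,"turn":1},{"tx":0,"ty":0,"tz":0,"turn":1},{"tx":0,"ty":0,"tz":0,"turn":1},{"tx":0,"ty":0,"tz":0,"turn":1},{"tx":0,"ty":0,"tz":0,"turn":1},{"tx":0,"ty":0,"tz":0,"turn":1},{"tx":0,"ty":0,"tz":0,"turn":1},{"tx":0,"ty":0,"tz":0,"turn":1},{"tx":0,"ty":0,"tz":0,"turn":1},{"tx":0,"ty":0,"tz":0,"turn":0.5}], "claw": 88}}

```text
time: 9.63
ee_pos: [466.6, -68.5, 154.4]
ee_rot: [-2.208, 0.069, 2.16]
force: [-0.7, 0.5, 0.1]
width: 88.1
```

```bash
python3 - <<'E'
from h import *
to((-100,0,28))
E
```

```text
t 9.63 jig tcp [-124.2  -16.4  154.4] F jig [-0.6  0.6  0.1] w 88.1
tool axes (cols) in jig
 [[ 0.023 -0.253 -0.967]
 [ 0.    -0.968  0.253]
 [-1.    -0.006 -0.022]]
q [-0.4   0.29  1.79  0.01  1.04  1.23]
tool units to go [ 5.08 -0.85 -0.66]
```

Request:
{"name": "servo_tool", "arguments": {"rows": [{"tx":0,"ty":0,"tz":0,"turn":-1},{"tx":0,"ty":0,"tz":0,"turn":-1},{"tx":0,"ty":0,"tz":0,"turn":-0.45},{"tx":0.9,"ty":-0.5,"tz":0,"turn":0},{"tx":0.9,"ty":0,"tz":0,"turn":0},{"tx":0.9,"ty":0,"tz":0,"turn":0},{"tx":0.9,"ty":0,"tz":0,"turn":0},{"tx":0.8,"ty":0,"tz":0,"turn":0},{"tx":0.3,"ty":0,"tz":-0.5,"turn":0},{"tx":0,"ty":0,"tz":-0.4,"turn":0},{"tx":0,"ty":0,"tz":0,"turn":0}]}}

```text
time: 10.55
ee_pos: [493.4, -49.7, 26.2]
ee_rot: [2.144, 0.216, -2.104]
force: [0.3, 0.4, -0.1]
width: 87.8
```

```bash
python3 - <<'E'
from h import *
to((-70,0,28))
E
```

```text
t 10.55 jig tcp [-94.4  -2.9  26.2] F jig [ 0.4  0.3 -0.1] w 87.8
tool axes (cols) in jig
 [[ 0.019  0.007 -1.   ]
 [ 0.008 -1.    -0.007]
 [-1.    -0.008 -0.019]]
q [-0.35  0.54  1.82  0.02  0.76  1.01]
tool units to go [-0.05 -0.11 -0.98]
```

Request:
{"name": "servo_tool", "arguments": {"rows": [{"tx":-0.05,"ty":0,"tz":-0.4,"turn":0},{"tx":0,"ty":0,"tz":-0.4,"turn":0},{"tx":0,"ty":0,"tz":-0.15,"turn":0},{"tx":0,"ty":0,"tz":-0.06,"turn":0},{"tx":0,"ty":0,"tz":-0.06,"turn":0}]}}

```text
time: 10.97
ee_pos: [521.3, -44.3, 29.1]
ee_rot: [2.144, 0.218, -2.103]
force: [0.4, 0.4, -0.3]
width: 88.0
```

Request:
{"name": "servo_tool", "arguments": {"rows": [{"tx":0,"ty":0,"tz":-0.06,"turn":0}]}}

```text
time: 11.05
ee_pos: [522.7, -44.1, 29.3]
ee_rot: [2.144, 0.218, -2.103]
force: [-0.5, -0.7, 0.2]
width: 88.0
```

Request:
{"name": "servo_tool", "arguments": {"rows": [{"tx":0,"ty":0,"tz":-0.06,"turn":0}]}}

```text
time: 11.13
ee_pos: [524.1, -43.8, 29.5]
ee_rot: [2.145, 0.218, -2.102]
force: [1.2, -0.5, 0.1]
width: 88.2
```

```bash
python3 - <<'E'
from h import *
to((-61,0,28))
E
```

```text
t 11.13 jig tcp [-63.1  -2.8  29.5] F jig [ 1.1 -0.7  0.1] w 88.2
tool axes (cols) in jig
 [[ 0.021  0.008 -1.   ]
 [ 0.008 -1.    -0.007]
 [-1.    -0.008 -0.021]]
q [-0.31  0.59  1.73  0.02  0.81  1.05]
tool units to go [ 0.06 -0.11 -0.08]
```

Request:
{"name": "servo_tool", "arguments": {"rows": [{"tx":0,"ty":0,"tz":-0.06,"turn":0}]}}

```text
time: 11.22
ee_pos: [525.2, -43.5, 29.6]
ee_rot: [2.144, 0.218, -2.104]
force: [-8.6, -3.5, 2.9]
width: 88.0
```

Request:
{"name": "servo_tool", "arguments": {"rows": [{"tx":0,"ty":0,"tz":-0.06,"turn":0}]}}

```text
time: 11.3
ee_pos: [525.3, -43.5, 29.6]
ee_rot: [2.14, 0.217, -2.108]
force: [-14.5, -5.7, 9.4]
width: 88.0
```

Request:
{"name": "servo_tool", "arguments": {"rows": [{"tx":0,"ty":0,"tz":-0.05,"turn":0}]}}

```text
time: 11.38
ee_pos: [525.3, -43.5, 29.7]
ee_rot: [2.137, 0.217, -2.113]
force: [-9.0, -2.2, 6.3]
width: 88.0
```

Request:
{"name": "servo_tool", "arguments": {"rows": [{"tx":0,"ty":0,"tz":0.8,"turn":0},{"tx":-0.5,"ty":0,"tz":0.8,"turn":0},{"tx":-1,"ty":0,"tz":0,"turn":0},{"tx":-1,"ty":0,"tz":0,"turn":0},{"tx":-1,"ty":0,"tz":0,"turn":0},{"tx":-1,"ty":0,"tz":0,"turn":0},{"tx":-1,"ty":-0.5,"tz":0,"turn":0},{"tx":-1,"ty":-0.7,"tz":0,"turn":0},{"tx":-1,"ty":-0.7,"tz":0,"turn":0},{"tx":-1,"ty":-0.7,"tz":0,"turn":0},{"tx":-1,"ty":-0.7,"tz":0,"turn":0},{"tx":-1,"ty":-0.7,"tz":0,"turn":0},{"tx":-1,"ty":-0.7,"tz":0,"turn":0},{"tx":-1,"ty":-0.7,"tz":0,"turn":0},{"tx":-1,"ty":-0.5,"tz":0,"turn":0},{"tx":-1,"ty":0,"tz":-0.5,"turn":0},{"tx":-1,"ty":0,"tz":-0.8,"turn":0},{"tx":-0.5,"ty":0,"tz":-0.9,"turn":0}], "claw": 0}}

```text
time: 12.88
ee_pos: [498.6, 105.4, 451.9]
ee_rot: [2.138, 0.218, -2.119]
force: [0.4, -0.8, 0.4]
width: 0.4
```

```bash
python3 - <<'E'
from h import *
to((180,138,400))
E
```

```text
t 12.88 jig tcp [-60.4 148.5 451.9] F jig [ 0.2 -0.9  0.4] w 0.4
tool axes (cols) in jig
 [[ 0.01   0.003 -1.   ]
 [ 0.014 -1.    -0.003]
 [-1.    -0.014 -0.01 ]]
q [-0.03  0.23  1.09  0.02  1.82  1.36]
tool units to go [ 2.17  0.48 -9.59]
```

Request:
{"name": "servo_tool", "arguments": {"rows": [{"tx":0,"ty":-1,"tz":-0.9,"turn":0},{"tx":0,"ty":-1,"tz":-0.9,"turn":0},{"tx":0,"ty":-1,"tz":-0.9,"turn":0},{"tx":0,"ty":-0.9,"tz":-0.9,"turn":0},{"tx":0,"ty":0,"tz":-1,"turn":0},{"tx":0,"ty":0,"tz":-1,"turn":0},{"tx":0,"ty":0,"tz":-1,"turn":0},{"tx":0,"ty":0,"tz":-1,"turn":0},{"tx":0,"ty":0,"tz":-1,"turn":0}]}}

```text
time: 13.63
ee_pos: [662.1, 236.6, 423.2]
ee_rot: [2.143, 0.223, -2.117]
force: [-0.9, 0.2, 1.3]
width: 0.5
```

```bash
python3 - <<'E'
from h import *
to((180,138,400))
E
```

```text
t 13.63 jig tcp [124.6 247.1 423.2] F jig [-0.9  0.4  1.3] w 0.5
tool axes (cols) in jig
 [[ 0.014  0.003 -1.   ]
 [ 0.017 -1.    -0.003]
 [-1.    -0.017 -0.014]]
q [0.17 0.84 0.19 0.02 2.1  1.56]
tool units to go [ 0.88  4.38 -2.19]
```

Request:
{"name": "servo_tool", "arguments": {"rows": [{"tx":0,"ty":0,"tz":-1,"turn":0},{"tx":0,"ty":0,"tz":-1,"turn":0},{"tx":0,"ty":0,"tz":-1,"turn":0}]}}

```text
time: 13.88
ee_pos: [692.7, 234.9, 393.1]
ee_rot: [2.186, 0.231, -2.081]
force: [0.2, 0.5, -0.2]
width: 0.8
```

```bash
python3 - <<'E'
from h import *
to((180,138,400))
E
```

```text
t 13.88 jig tcp [154.4 239.6 393.1] F jig [ 0.3  0.5 -0.2] w 0.8
tool axes (cols) in jig
 [[ 0.052  0.003 -0.999]
 [ 0.022 -1.    -0.002]
 [-0.998 -0.022 -0.052]]
q [0.16 0.89 0.19 0.03 2.02 1.55]
tool units to go [-0.31  4.06 -1.03]
```

Request:
{"name": "servo_tool", "arguments": {"rows": [{"tx":-1,"ty":0,"tz":-1,"turn":0},{"tx":-1,"ty":0,"tz":-1,"turn":0},{"tx":-1,"ty":0,"tz":-1,"turn":0},{"tx":-1,"ty":0,"tz":-1,"turn":0}]}}

```text
time: 14.22
ee_pos: [688.1, 217.4, 438.4]
ee_rot: [2.271, 0.249, -2.004]
force: [-0.5, -0.3, -0.3]
width: 0.5
```

```bash
python3 - <<'E'
from h import *
to((180,138,400))
E
```

```text
t 14.22 jig tcp [146.6 223.3 438.4] F jig [-0.5 -0.2 -0.3] w 0.5
tool axes (cols) in jig
 [[ 0.127  0.003 -0.992]
 [ 0.032 -1.     0.001]
 [-0.991 -0.031 -0.127]]
q [0.13 0.83 0.19 0.04 2.   1.53]
tool units to go [ 1.58  3.46 -1.13]
```

Request:
{"name": "servo_tool", "arguments": {"rows": [{"tx":-0.7,"ty":-0.15,"tz":-1,"turn":0},{"tx":-0.7,"ty":-0.15,"tz":-1,"turn":0},{"tx":-0.7,"ty":-0.15,"tz":-1,"turn":0},{"tx":-0.7,"ty":-0.15,"tz":-1,"turn":0},{"tx":-0.7,"ty":-0.15,"tz":-1,"turn":0},{"tx":-0.7,"ty":-0.15,"tz":-1,"turn":0},{"tx":-0.7,"ty":-0.15,"tz":-1,"turn":0},{"tx":-0.7,"ty":-0.15,"tz":-1,"turn":0},{"tx":-0.7,"ty":-0.15,"tz":-1,"turn":0},{"tx":-0.7,"ty":-0.15,"tz":-1,"turn":0}]}}

```text
time: 15.05
ee_pos: [680.2, 220.8, 513.7]
ee_rot: [2.466, 0.289, -1.803]
force: [-0.1, 0.8, 0.2]
width: 0.5
```

```bash
python3 - <<'E'
from h import *
to((180,138,400))
E
```

```text
t 15.05 jig tcp [139.4 228.2 513.7] F jig [0.  0.8 0.2] w 0.5
tool axes (cols) in jig
 [[ 0.307  0.009 -0.952]
 [ 0.052 -0.999  0.008]
 [-0.95  -0.052 -0.307]]
q [0.13 0.73 0.19 0.08 1.92 1.55]
tool units to go [ 4.63  3.85 -0.17]
```

Request:
{"name": "servo_tool", "arguments": {"rows": [{"tx":-0.3,"ty":-0.15,"tz":-1,"turn":0},{"tx":-0.3,"ty":-0.15,"tz":-1,"turn":0},{"tx":-0.3,"ty":-0.15,"tz":-1,"turn":0},{"tx":-0.3,"ty":-0.15,"tz":-1,"turn":0},{"tx":-0.3,"ty":-0.15,"tz":-1,"turn":0},{"tx":-0.3,"ty":-0.15,"tz":-1,"turn":0},{"tx":-0.3,"ty":-0.15,"tz":-1,"turn":0},{"tx":-0.3,"ty":-0.15,"tz":-1,"turn":0},{"tx":-0.3,"ty":-0.15,"tz":-1,"turn":0},{"tx":-0.3,"ty":-0.15,"tz":-1,"turn":0},{"tx":-0.3,"ty":-0.15,"tz":-1,"turn":0},{"tx":-0.3,"ty":-0.15,"tz":-1,"turn":0}]}}

```text
time: 16.05
ee_pos: [712.7, 236.8, 537.8]
ee_rot: [2.645, 0.333, -1.584]
force: [-0.4, 0.0, 0.4]
width: 0.6
```

```bash
python3 - <<'E'
from h import *
to((180,138,400))
E
```

```text
t 16.05 jig tcp [174.4 237.9 537.8] F jig [-0.4  0.1  0.4] w 0.6
tool axes (cols) in jig
 [[ 0.477  0.019 -0.879]
 [ 0.075 -0.997  0.02 ]
 [-0.875 -0.075 -0.477]]
q [0.13 0.72 0.19 0.1  1.74 1.56]
tool units to go [4.63 4.4  2.36]
```

Request:
{"name": "servo_tool", "arguments": {"rows": [{"tx":-0.4,"ty":-0.15,"tz":-1,"turn":0},{"tx":-0.4,"ty":-0.15,"tz":-1,"turn":0},{"tx":-0.4,"ty":-0.15,"tz":-1,"turn":0},{"tx":-0.4,"ty":-0.15,"tz":-1,"turn":0},{"tx":-0.4,"ty":-0.15,"tz":-1,"turn":0},{"tx":-0.4,"ty":-0.15,"tz":-1,"turn":0},{"tx":-0.4,"ty":-0.15,"tz":-1,"turn":0},{"tx":-0.4,"ty":-0.15,"tz":-1,"turn":0},{"tx":-0.4,"ty":-0.15,"tz":-1,"turn":0},{"tx":-0.4,"ty":-0.15,"tz":-1,"turn":0},{"tx":-0.4,"ty":-0.15,"tz":-1,"turn":0},{"tx":-0.4,"ty":-0.15,"tz":-1,"turn":0}]}}

```text
time: 17.05
ee_pos: [694.1, 233.5, 624.9]
ee_rot: [2.812, 0.377, -1.335]
force: [0.0, 1.1, -0.8]
width: 0.5
```

```bash
python3 - <<'E'
from h import *
to((-120,0,400))
E
```

```text
t 17.05 jig tcp [155.4 238.  624.9] F jig [ 0.2  1.1 -0.8] w 0.5
tool axes (cols) in jig
 [[ 0.637  0.034 -0.77 ]
 [ 0.096 -0.995  0.036]
 [-0.765 -0.097 -0.637]]
q [0.12 0.61 0.19 0.14 1.65 1.57]
tool units to go [-1.06  9.97 13.87]
```

Request:
{"name": "servo_tool", "arguments": {"rows": [{"tx":0,"ty":0.7,"tz":1,"turn":0},{"tx":0,"ty":0.7,"tz":1,"turn":0},{"tx":0,"ty":0.7,"tz":1,"turn":0},{"tx":0,"ty":0.7,"tz":1,"turn":0},{"tx":0,"ty":0.7,"tz":1,"turn":0},{"tx":0,"ty":0.7,"tz":1,"turn":0},{"tx":0,"ty":0.7,"tz":1,"turn":0},{"tx":0,"ty":0.7,"tz":1,"turn":0},{"tx":0,"ty":0.7,"tz":1,"turn":0},{"tx":0,"ty":0.7,"tz":1,"turn":0},{"tx":0,"ty":0.7,"tz":1,"turn":0},{"tx":0,"ty":0.7,"tz":1,"turn":0},{"tx":0,"ty":0.7,"tz":1,"turn":0},{"tx":0,"ty":0.5,"tz":0.5,"turn":0}]}}

```text
time: 18.22
ee_pos: [491.2, -29.0, 393.9]
ee_rot: [2.828, 0.378, -1.294]
force: [1.2, -0.4, 0.3]
width: 0.8
```

```bash
python3 - <<'E'
from h import *
to((-70,-2,200))
E
```

```text
t 18.22 jig tcp [-92.7  17.8 393.9] F jig [ 1.1 -0.6  0.3] w 0.8
tool axes (cols) in jig
 [[ 0.658  0.037 -0.752]
 [ 0.093 -0.995  0.033]
 [-0.747 -0.092 -0.659]]
q [-0.57 -0.15  1.78  0.63  1.1   0.64]
tool units to go [6.32 1.53 4.4 ]
```

Request:
{"name": "servo_tool", "arguments": {"rows": [{"tx":0.9,"ty":0.22,"tz":0.65,"turn":0},{"tx":0.9,"ty":0.22,"tz":0.65,"turn":0},{"tx":0.9,"ty":0.22,"tz":0.65,"turn":0},{"tx":0.9,"ty":0.22,"tz":0.65,"turn":0},{"tx":0.9,"ty":0.22,"tz":0.65,"turn":0},{"tx":0.9,"ty":0.22,"tz":0.65,"turn":0},{"tx":0.9,"ty":0.2,"tz":0.5,"turn":0},{"tx":0,"ty":0,"tz":0,"turn":0}]}}

```text
time: 18.88
ee_pos: [515.9, -50.6, 196.0]
ee_rot: [2.832, 0.353, -1.281]
force: [-1.0, 0.4, -0.9]
width: 0.4
```

```bash
python3 - <<'E'
from h import *
p,A=st()
a,y,z=A.T
piv=np.array([25-2,-1.6,107.]); tcp0=p
def tcp(phi,r):
    P=piv+r*np.array([np.sin(phi),0,np.cos(phi)])+10*np.array([-np.cos(phi),0,np.sin(phi)])
    s=np.clip((np.degrees(phi)-48)/25,-1,1)
    T=P-9*z*s*1.0*(-1 if False else 1)   # -z dir is forward-up
    # phi small: T=P-(fwd-up) ; phi big: T=P+(fwd-up)
    return T-8*a
prev=p
for d in range(-5,100,7):
    ph=np.radians(d); r=75
    t=tcp(ph,r); u=A.T@(t-prev)/25
    print(d,t.round(0),u.round(2)); prev=t
over("side",cams.grab_frame("side"),model(),POSE,(230,80,430,280),"pics/s9.png",3)
E
```

```text
t 18.88 jig tcp [-72.4  -8.  196. ] F jig [-0.9  0.6 -0.9] w 0.4
tool axes (cols) in jig
 [[ 0.665  0.025 -0.747]
 [ 0.076 -0.996  0.035]
 [-0.743 -0.08  -0.664]]
q [-0.58  0.13  2.06  0.96  0.68  0.12]
-5 [ -6.  -2. 181.] [ 2.25 -0.13 -1.59]
2 [  4.  -2. 182.] [ 0.2   0.   -0.31]
9 [ 13.  -2. 183.] [ 0.24  0.01 -0.28]
16 [ 22.  -2. 182.] [ 0.27  0.01 -0.25]
23 [ 31.  -2. 180.] [ 0.3   0.02 -0.22]
30 [ 42.  -2. 179.] [ 0.32  0.02 -0.28]
37 [ 52.  -2. 176.] [ 0.34  0.02 -0.24]
44 [ 62.  -2. 173.] [ 0.36  0.02 -0.2 ]
51 [ 70.  -2. 169.] [ 0.36  0.03 -0.15]
58 [ 79.  -2. 164.] [ 0.37  0.03 -0.11]
65 [ 86.  -2. 158.] [ 0.37  0.03 -0.06]
72 [ 92.  -3. 151.] [ 0.36  0.03 -0.02]
79 [ 96.  -3. 143.] [0.35 0.03 0.11]
86 [ 99.  -3. 134.] [0.33 0.03 0.17]
93 [100.  -3. 125.] [0.31 0.03 0.2 ]
```

View pics/s9.png

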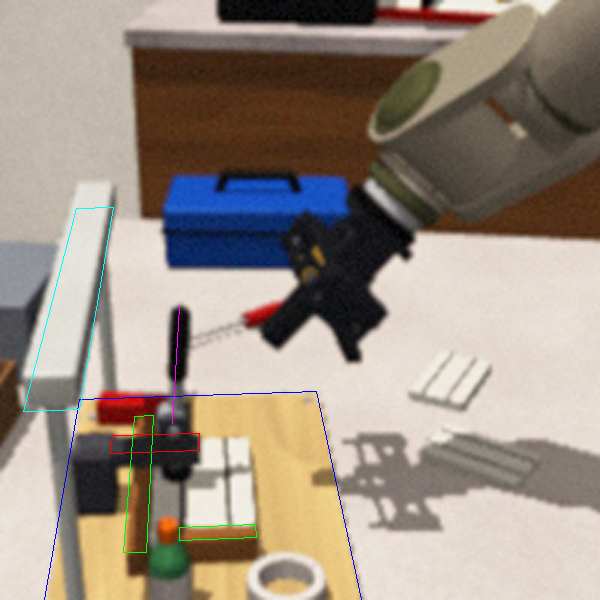

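Request:
{"name": "servo_tool", "arguments": {"rows": [{"tx":0.6,"ty":-0.1,"tz":-0.4,"turn":0},{"tx":0.6,"ty":-0.1,"tz":-0.4,"turn":0},{"tx":0.6,"ty":0,"tz":-0.4,"turn":0},{"tx":0.2,"ty":0,"tz":-0.15,"turn":0},{"tx":0,"ty":0,"tz":0,"turn":0}]}}

```text
time: 19.35
ee_pos: [576.3, -32.6, 194.3]
ee_rot: [2.836, 0.347, -1.258]
force: [-0.1, -0.1, 0.5]
width: -0.0
```

```bash
python3 - <<'E'
from h import *
to((4,-2,182))
over("side",cams.grab_frame("side"),[],POSE,(250,120,390,260),"pics/s10.png",4.2)
over("top",cams.grab_frame("top"),[],POSE,(280,110,400,210),"pics/t10.png",5)
E
```

```text
t 19.35 jig tcp [ -9.8  -1.5 194.3] F jig [-0.2 -0.1  0.5] w -0.0
tool axes (cols) in jig
 [[ 0.675  0.025 -0.737]
 [ 0.07  -0.997  0.03 ]
 [-0.734 -0.072 -0.675]]
q [-0.46  0.24  1.93  0.96  0.6   0.21]
tool units to go [ 0.73  0.07 -0.08]
```

View pics/s10.png

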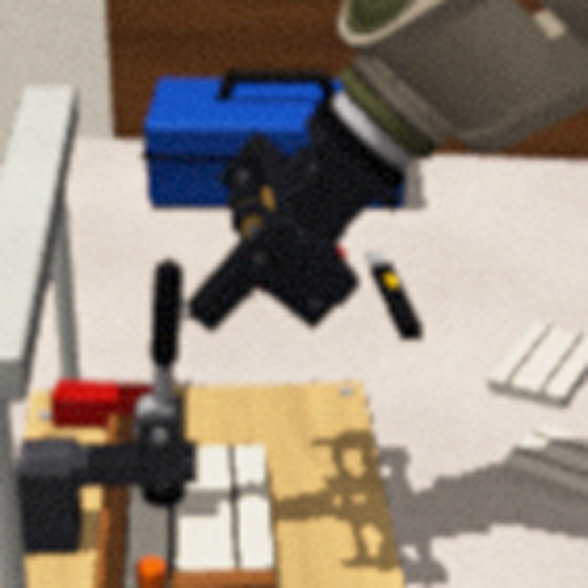

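View pics/t10.png

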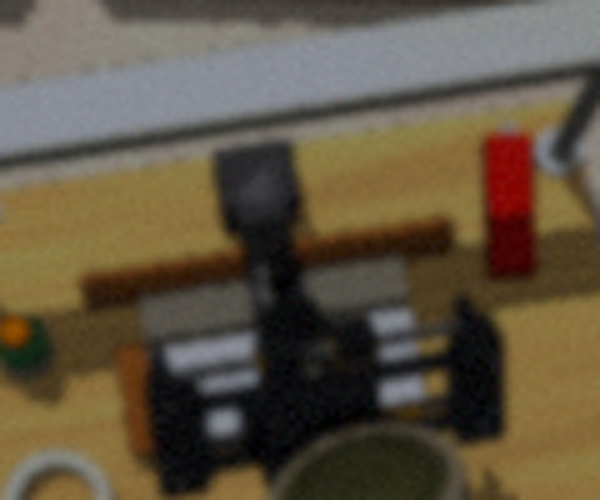

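Request:
{"name": "servo_tool", "arguments": {"rows": [{"tx":0.35,"ty":0,"tz":-0.15,"turn":0},{"tx":0.3,"ty":0,"tz":-0.25,"turn":0},{"tx":0.3,"ty":0,"tz":-0.25,"turn":0},{"tx":0.3,"ty":0,"tz":-0.25,"turn":0}]}}

```text
time: 19.78
ee_pos: [613.0, -25.6, 189.0]
ee_rot: [2.838, 0.341, -1.254]
force: [-7.9, -2.4, 3.4]
width: 0.5
```

```bash
python3 - <<'E'
from h import *
to((22,-2,182))
over("side",cams.grab_frame("side"),[],POSE,(250,120,390,260),"pics/s11.png",4.2)
E
```

```text
t 19.78 jig tcp [ 27.7  -1.4 189. ] F jig [-8.2 -0.9  3.4] w 0.5
tool axes (cols) in jig
 [[ 0.677  0.022 -0.735]
 [ 0.066 -0.997  0.031]
 [-0.733 -0.07  -0.677]]
q [-0.41  0.32  1.84  0.94  0.57  0.27]
tool units to go [0.05 0.04 0.36]
```

View pics/s11.png

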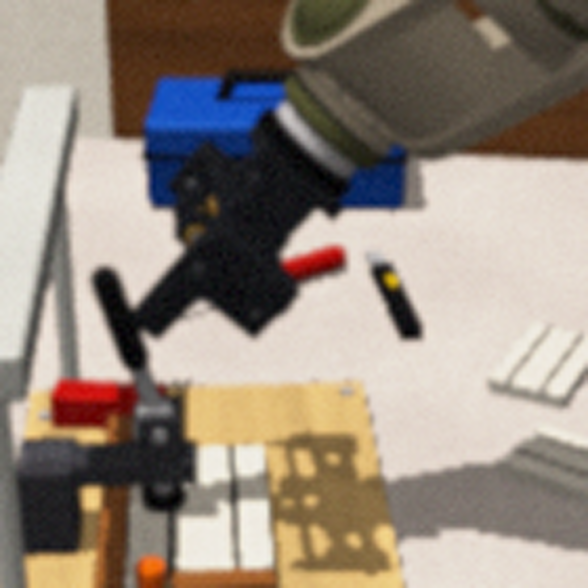

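Request:
{"name": "servo_tool", "arguments": {"rows": [{"tx":0.4,"ty":0,"tz":-0.2,"turn":0},{"tx":0.4,"ty":0,"tz":-0.2,"turn":0},{"tx":0.4,"ty":0,"tz":-0.2,"turn":0},{"tx":0.4,"ty":0,"tz":-0.2,"turn":0}]}}

```text
time: 20.17
ee_pos: [655.3, -17.1, 171.6]
ee_rot: [2.834, 0.337, -1.259]
force: [-15.4, -4.9, 2.9]
width: 0.6
```

```bash
python3 - <<'E'
from h import *
to((70,-2,169))
over("side",cams.grab_frame("side"),[],POSE,(230,120,370,260),"pics/s12.png",4.2)
E
```

```text
t 20.17 jig tcp [ 70.7  -1.  171.6] F jig [-16.1  -2.    2.9] w 0.6
tool axes (cols) in jig
 [[ 0.675  0.02  -0.738]
 [ 0.063 -0.998  0.031]
 [-0.736 -0.067 -0.674]]
q [-0.36  0.42  1.74  0.92  0.53  0.33]
tool units to go [0.05 0.05 0.09]
```

View pics/s12.png

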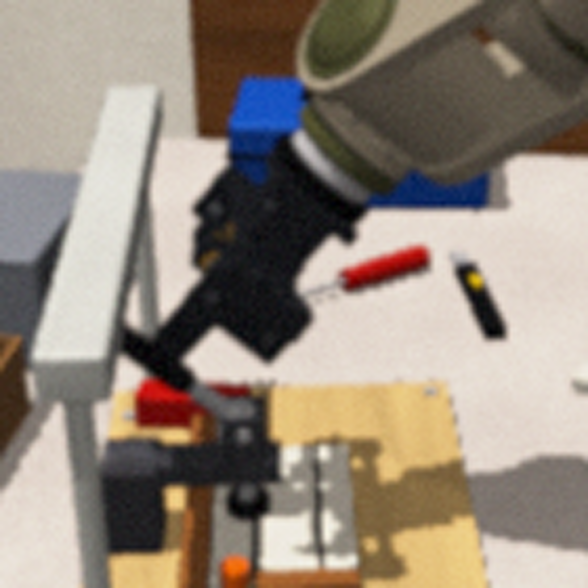

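Request:
{"name": "servo_tool", "arguments": {"rows": [{"tx":0.42,"ty":0,"tz":-0.1,"turn":0},{"tx":0.42,"ty":0,"tz":-0.06,"turn":0},{"tx":0.42,"ty":0,"tz":0,"turn":0},{"tx":0.4,"ty":0,"tz":0.08,"turn":0}]}}

```text
time: 20.55
ee_pos: [686.4, -10.0, 140.8]
ee_rot: [2.833, 0.333, -1.26]
force: [-0.7, -0.8, 0.0]
width: 0.3
```

```bash
python3 - <<'E'
from h import *
to((96,-2,143))
over("side",cams.grab_frame("side"),[],POSE,(230,120,370,260),"pics/s13.png",4.2)
E
```

```text
t 20.55 jig tcp [102.6   0.2 140.8] F jig [-0.9 -0.6  0. ] w 0.3
tool axes (cols) in jig
 [[ 0.674  0.018 -0.739]
 [ 0.061 -0.998  0.031]
 [-0.736 -0.066 -0.673]]
q [-0.32  0.53  1.67  0.95  0.49  0.31]
tool units to go [-0.25  0.08  0.13]
```

View pics/s13.png

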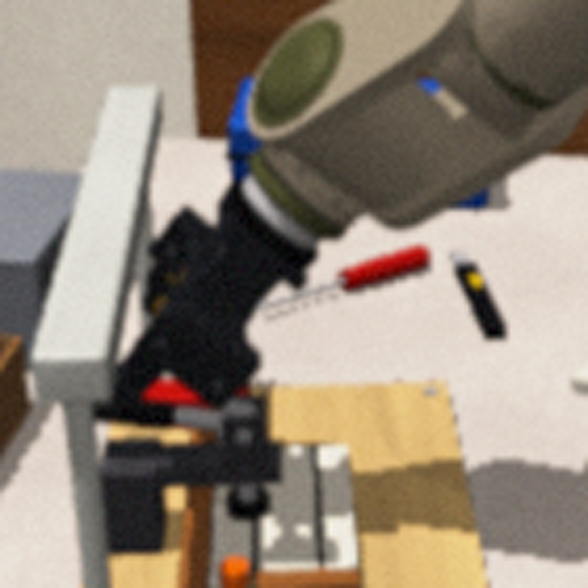

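Request:
{"name": "servo_tool", "arguments": {"rows": [{"tx":-0.8,"ty":0,"tz":0,"turn":0},{"tx":-1,"ty":0,"tz":0,"turn":0},{"tx":-1,"ty":0,"tz":0,"turn":0},{"tx":-1,"ty":0,"tz":0,"turn":0},{"tx":-1,"ty":0,"tz":0,"turn":0},{"tx":-1,"ty":0,"tz":0,"turn":0},{"tx":-1,"ty":0,"tz":0,"turn":0},{"tx":0,"ty":0,"tz":0,"turn":0}]}}

```text
time: 21.27
ee_pos: [572.1, -40.7, 265.0]
ee_rot: [2.83, 0.339, -1.276]
force: [0.1, 0.6, 0.4]
width: 0.3
```

```bash
python3 - <<'E'
from h import *
st()
over("side",cams.grab_frame("side"),model(1.8)[-1:],POSE,(250,180,350,290),"pics/s14.png",5.4)
over("side",cams.grab_frame("side"),[],POSE,(250,180,350,290),"pics/s14b.png",5.4)
over("top",cams.grab_frame("top"),[],POSE,(240,95,430,245),"pics/t14.png",4)
E
```

```text
t 21.27 jig tcp [-15.4  -8.7 265. ] F jig [0.2 0.6 0.4] w 0.3
tool axes (cols) in jig
 [[ 0.666  0.02  -0.745]
 [ 0.066 -0.997  0.033]
 [-0.743 -0.072 -0.666]]
q [-0.48  0.14  1.84  0.76  0.74  0.45]
```

View pics/s14.png

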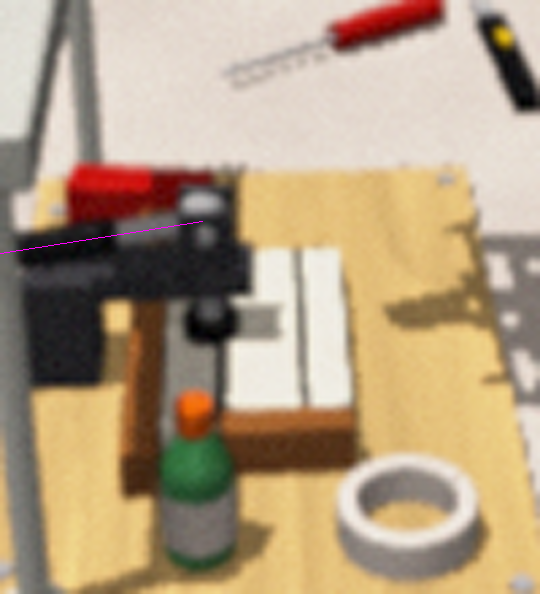

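View pics/s14b.png

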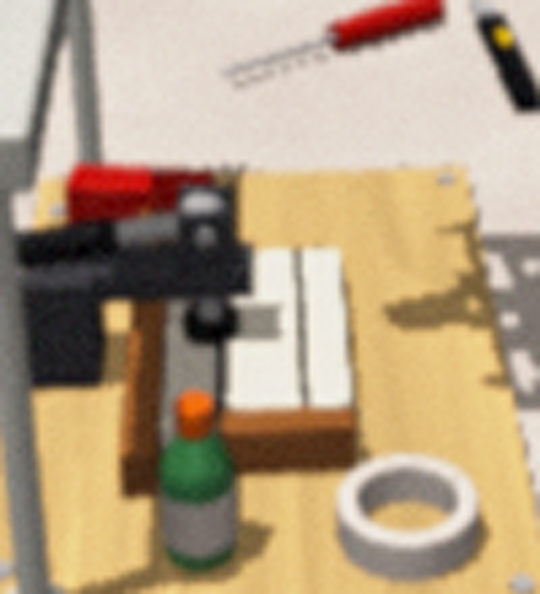

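View pics/t14.png

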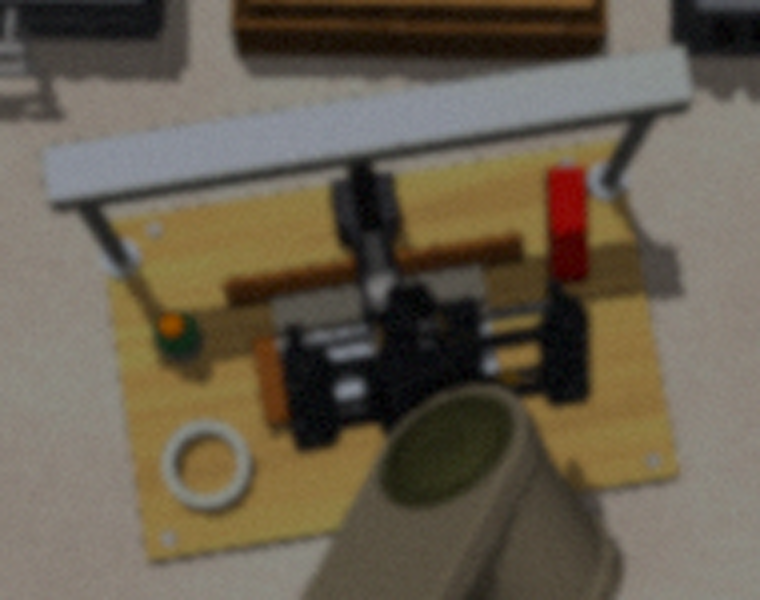

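```bash
python3 - <<'E'
from h import *
i=cams.grab_frame("side")
for l in (1.8,1.65): over("side",i,model(l)[-1:],POSE,(250,200,310,250),f"pics/l{l}.png",6)
a=cv2.imread("pics/l1.8.png");b=cv2.imread("pics/l1.65.png");cv2.imwrite("pics/lv.png",np.vstack([a[:290],b[:290]]))
E
```

```text
(no output)
```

View pics/lv.png

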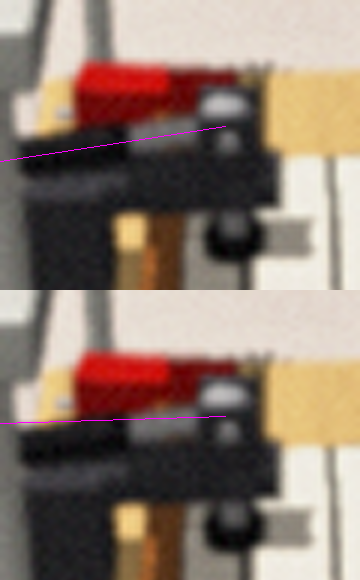

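The 1.80 line runs along the lever's axis (grip at about (75,150) in the crop), while the 1.65 line sits well above it. So the lever is fully closed, and I'll hand in.

```bash
python3 -c "
from workcell import job
print(job.close_job())"
```

```text
the job is handed in; nothing more can be done
None
```

The panel is clamped in its corner and the job is handed in, at about 21.5 s of the 64 s allowed; no verdict was reported.

- **Panel:** I pushed it against the back fence with open fingers, then against the side stop, then nudged it against the fence once more. The highest force was about 43 N in total, on the first push against the fence. That is close to the 45 N limit, so that push was not gentle. The later pushes stayed under about 18 N.
- **Tilting the hand:** The moves can't tilt the tool directly. I tilted it about 41 degrees by driving the arm past its reach limit in free space above the jig.
- **Lever:** I swung it over with closed fingers until the force dropped to zero, then backed off.

**Last checks:**
- **Panel position:** before the lever swing, the panel's edges lined up with the fence and the side stop in both cameras. After the swing they still did in the side picture; in the top picture the hand covers most of the panel.
- **Lever:** it matches the model at 1.80 rad and clearly not at 1.65 rad.
- **Pad:** it looks lowered onto the panel, but I could not measure its force.
- **Bystanders and robot:** the tape, glue and offcut look unmoved, and so do the screwdriver and knife where they show. I did not re-check the mug and scissors, but the hand never went near them. The robot touches nothing (about 0 N).
- **Disagreement:** my camera-fitted jig position was about 2 mm off in x and y compared with where contact was felt, assuming 18 mm wide fingers. I allowed for this in the lever path.

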